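# Release the cam lock and push the screen home

### The arm

A 6-joint arm with a two-finger parallel gripper is mounted at the origin on the work surface. World frame = base frame: x ahead of the robot, y to its left, z up, the work surface at z = 0. Lengths are in m, angles in degrees, forces in N, time in s.
With the tool pointing down it reaches from about 0.3 to 0.75 m from the base axis. Payload 8.5 kg.
Tool frame: the origin (TCP) lies midway between the tips of the shut fingers; the grasp point (between the pads) lies 19 mm behind it (env.grip_depth is the distance from the TCP to the grasp point, in m); y points along the fingers, x is the direction in which the jaws open and shut, and the axes are right-handed (so a half turn about y gives the same grasp; the last joint's range is limited). The gripper opens to 85 mm and grips with 20 to 120 N. Pads are 22 mm wide; open, the fingers measure 114 mm over their backs; the gripper's body (76 mm by 85 mm) begins 54 mm behind the grasp point. The pads swing forward as they close: fully open they stand 13 mm farther back than shut.
Start: joints at [-76.049, 21.807, 74.336, -0, 83.858, -12.336], TCP at [0.244, -0.493, 0.231] pointing down, gripper open.
Joint ranges: [-178.18, 178.18], [-50.72, 133.34], [12.68, 142.11], [-81.47, 261.47], [9.98, 163.14], [-165.26, 165.26]. Speed limits (degrees/s): [136.94, 136.94, 180, 180, 180, 180].

### API

Orientations are given as a 3x3 rotation matrix whose columns are the frame's x, y, z axes.
In Python, from rig import env gives the robot as it stands.
- The arm moves only by the shell command python3 -m inch 'ROWS' [FORCE]. ROWS is JSON, a list that holds one entry, the list of rows, each a list of 7 numbers: the gripper command: -1 is shut, 1 is fully open, values between are in proportion, then the shift along the world's x, y, z in cm, then the turn, a rotation vector about the world's x, y, z in degrees. In form: [[[grip, dx, dy, dz, rx, ry, rz], ...]]. A call has 1 to 20 rows; each row is the pose to reach, as a shift and turn from the pose commanded when the call began; what a row does not reach only later rows make up. A row lasts 1/8 s, in which the tool goes at most 62.5 mm and 10.7 degrees, less where a joint would pass 70% of its speed; a pose out of reach is approached as far as the arm can. A call with a gripper value outside its range is refused whole. The fingers move at their own pace and stop on an object; FORCE is the grip in N (left out, the last holds). Time passes only in rows, so rows that repeat a pose let the fingers close. It gives the time, the measured TCP pose, the force and the opening at its end, in the units of the state.
- env.observe(): the state, without advancing time (a new reading comes with each control period).
- env.get_image(name): name is "scene" or "top" or "wrist"; returns a dict with "frame" (480x640x3 uint8, red, green, blue), "mtx" (3x3 intrinsics, pixels), "distortion" ([k1, k2, p1, p2, k3] as OpenCV has them; the pictures are not rectified), "rvec" (rotation vector, rad) and "tvec" (3), from world to camera coordinates, as OpenCV has them. Camera axes: x right, y down, z forward; pixel columns grow to the right and rows downward; lengths in m; the calibration is good to about 2 mm. A picture is of the moment at which its call begins. There is no depth.
- env.close_job(): hands the job in, once; it reports no verdict.
The state is a dict: "time_s": time; "q": joint angles; "qvel": joint speeds; "joint_efforts": joint torques, N m; "position": TCP position; "tool_rot": TCP orientation; "ft_force": force on the tool from outside, world axes, zero at the start; "wrist_torque": the same for the moment, N m; "grip_width": finger opening in m.
Only numpy, scipy, OpenCV 4.12 (cv2) and the standard library are available. Lean on these libraries where they do the work, as an engineer would, in place of code of your own. Each camera call takes 0.05 s, during which the arm holds its last target.

### The job

On the small blue printing press, the cam lock keeps the clamp slide back. With the fingertips only, push the cam's lever round to the low point (lever pointing straight forward, along the slide's travel), and only then push the slide forward by its upright plate until it is fully home and has pressed the wooden screen squarely up to the stops. Grasp and lift nothing, leave the cam at its low point, and leave the jar, tape, bottle and other things where they stand.

Things in the scene. Friction and masses are not known exactly. Their poses are not given: they have to be found in the camera images.
- press: the press: blue base plate 400 x 270 mm, 12 mm thick, fixed to the table. Origin at table height; its +x is 'forward', the way the slide is pushed (away from the robot, give or take some 17 degrees), +y is left, z up. The plate reaches from 115 mm behind the origin to 285 mm ahead of it. Two steel stops stand at the far end, their faces 236 mm ahead of the origin, 34 mm above the plate.
- cam (a joint): angle of the eccentric cam (rad). 0 = low point: the lever points straight forward along the press and the thin side of the disc faces the slide's follower lug. Positive = lever turned clockwise seen from above, so near 1.6 it points to the right of the press, and at more than that it points right and back. Turns from -0.6 to 2.6, stiff (about 0.4 N m, 5 N at the grip), stays where it is left. 0.35 either side counts as low.
- cam_pivot (a point): on the vertical pivot axis of the cam, 62 mm above the table (mid-height of the lever), on the right of the base plate (85 mm right of the press's middle line). The steel cam disc below the lever is 60 mm across, its centre 15 mm from the pivot towards the lever, its top 35 mm above the table.
- lever_grip (a point): middle of the black grip at the end of the cam's lever, 81 mm from the pivot, 62 mm above the table. The grip is 42 mm long, 18 mm wide and 26 mm tall (49 to 75 mm above the table); the bar is 12 mm wide and ends 102 mm from the pivot. Free space below it down to 35 mm above the table: a fingertip can push the grip's flat side sideways.
- slide (a joint): travel of the aluminium clamp slide (m): 0 = fully back, 0.050 = fully home. Drags with about 2.5 N and stays where it is left. Its follower lug sticks out to the right behind the cam: unless the cam is at its low point, the disc blocks the slide short of home (by 12 mm with the lever pointing right, by up to 28 mm with it pointing back).
- push_plate (a point): on the back face (towards the robot) of the slide's upright push plate: on the slide's middle line, 60 mm above the table. The plate is 70 mm wide, 10 mm thick and its top edge is 77 mm above the table; free space behind it down to the base plate.
- screen_centre (a point): centre of the loose wooden screen, a frame 140 mm (along the press) x 200 x 22 mm, about 0.35 kg, lying on the base plate between two low guides, ahead of the slide's wide rubber-faced jaw. The slide pushes it the last 15 to 30 mm to the steel stops; there its centre is 165 mm ahead of the press's origin. At rest the centre is 23 mm above the table.
- ink_jar: small closed ink jar, 48 mm across, 60 mm tall, standing on the left of the base plate; origin under its centre
- tape: roll of brown tape, 100 mm across, 48 mm tall, lying flat on the table to the right of the press; origin under its centre
- bottle: amber glass bottle, 62 mm across, 190 mm tall, standing left of the press, beyond the squeegee; origin under its centre
- squeegee: wooden squeegee, 200 x about 58 x 36 mm, lying left of the press; origin under its centre
- ink_knife: ink spatula lying on the table between the press and a tape roll; origin under its middle
- ink_cup: open white cup, 76 mm across, 75 mm tall, standing left of the press; origin under its centre
Mind the look-alikes: they are no part of the job. Leave any green or purple look-alike of the part that bears screen_centre alone.

How it is judged (in metres and radians):
On the way, in this order (a step that is already met when the one before it is completed fails the run):
1. the cam is at its low point (within 0.35 rad) while the slide is still back (less than 18 mm of travel) (value of joint cam between -0.35 and 0.35 rad and value of joint slide below 0.018 m), for 0.1 s.
2. the slide is pushed home and the screen is at the stops, the cam still low (value of joint cam between -0.35 and 0.35 rad and value of joint slide above 0.046 m and x of screen_centre in the frame of press above 0.161 m), for 0.1 s.
At the end, for the whole second after the job is handed in: The cam is within 0.35 rad of its low point, the slide is within 4 mm of fully home, and the screen lies flat and at rest on the base plate within about 4 mm of the stops and square to them within 0.03 rad (all of step 2 and value of joint slide below 0.055 m and height (world z) of screen_centre below 0.028 m and angle between the x axis of screen_centre and the x axis of press, either way round below 0.03 rad and linear speed of screen below 0.02 m/s); the robot touches nothing.
It fails at once if the slide is pushed forward (more than 18 mm of travel) while the cam is not at its low point (value of joint slide above 0.018 m and not (value of joint cam between -0.35 and 0.35 rad)).
It fails at once if the screen is lifted or tipped (centre 12 mm above or 8 mm below its rest height, or tilted 0.15 rad) (height (world z) of screen_centre above 0.035 m or height (world z) of screen_centre below 0.015 m or angle between screen_centre's own z axis and vertical above 0.15 rad).
It fails at once if the jar, the tape roll, the bottle, the squeegee, the spatula or the cup is moved more than 20 mm (distance of any of ink_jar, tape, bottle, squeegee, ink_knife, ink_cup from where it was at the start of the episode above 0.02 m).
It fails at once if the jar, the bottle or the cup is tipped (angle between any of ink_jar, bottle, ink_cup's own z axis and vertical above 0.25 rad).
It also fails if it takes over 58 s, if anything falls off the work surface, if the arm or the gripper's body presses on something with over 40 N, if the wrist force passes 120 N, or if a joint passes its speed limit or range.

## Working session

There is one attempt and no reset: what is moved stays moved. The work goes in short steps, Python scripts to look and compute and a shell command to move; the robot and the scene stay as the last step left them, time stands still between calls to the robot, and variables do not carry over. Pictures are saved under pics/ and viewed, and the job is handed in when it is done.

```bash
ls; mkdir -p pics; python3 - <<'E'
from rig import env
import cv2
for n in ("scene","top","wrist"):
    d=env.get_image(n); cv2.imwrite(f"pics/{n}0.png",d["frame"][:,:,::-1]); print(n,d["mtx"].tolist(),d["distortion"],d["rvec"],d["tvec"])
s=env.observe(); print(s["time_s"],s["position"],s["tool_rot"],s["ft_force"],s["grip_width"])
E
```

```text
pics
scene [[624.6773311048711, 0.0, 331.02161303826614], [0.0, 624.6773311048711, 239.8198975560545], [0.0, 0.0, 1.0]] [0.03849919 0.         0.         0.         0.        ] [ 0.98942867  2.42798192 -1.09820013] [ 0.32594355 -0.17806888  1.56995532]
top [[579.3090575664276, 0.0, 318.0309376042051], [0.0, 579.3090575664276, 236.15907804995945], [0.0, 0.0, 1.0]] [-0.17063524  0.          0.          0.          0.        ] [ 2.19517958 -2.20507895  0.08747229] [0.03163847 0.48277431 1.26377445]
wrist [[334.4143759614405, 0.0, 315.16794340408427], [0.0, 334.4143759614405, 237.16156920536588], [0.0, 0.0, 1.0]] [-0.05926367  0.          0.          0.          0.        ] [-2.4483122   1.52018542  0.22784942] [-0.54874918 -0.03771275  0.37837134]
0.15 [ 0.2435341  -0.49290949  0.23086892] [[ 4.42882510e-01 -2.46714304e-04  8.96579624e-01]
 [-8.96579017e-01  1.07378392e-03  4.42882505e-01]
 [-1.07199824e-03 -9.99999393e-01  2.54361251e-04]] [-0.30391181 -0.35253596 -0.31757085] 0.08508219227679438
```

View pics/scene0.png

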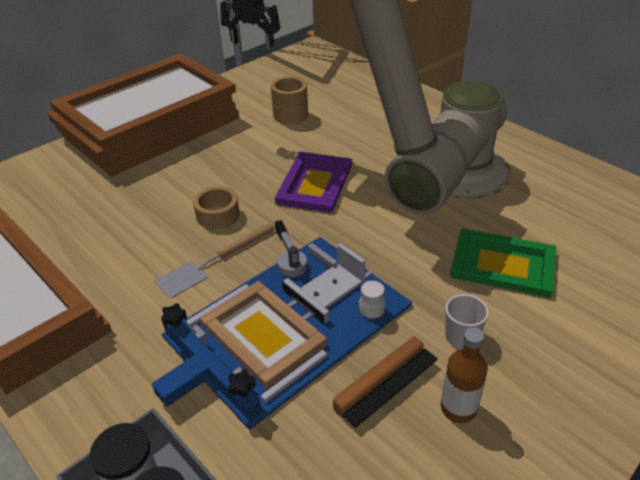

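View pics/top0.png

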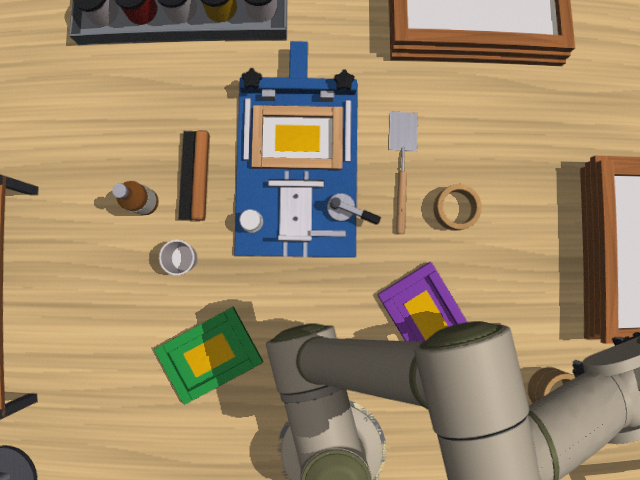

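View pics/wrist0.png

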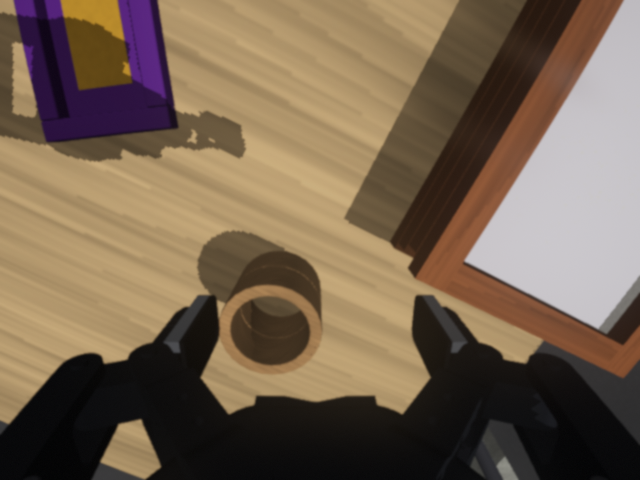

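The scene and top views show the press with its lever pointing right and back, at top (375,217). The things that could be mistaken for the screen are:
- the wooden screen on the press, top (297,138): chosen
- the green frame at (208,355)
- the purple frame at (425,305)
- the stacks of large frames at (480,30) and (615,250)

Next, a close crop.

```bash
python3 - <<'E'
import cv2
a=cv2.imread("pics/top0.png")[60:270,220:400]; cv2.imwrite("pics/topc.png",cv2.resize(a,None,fx=2.85,fy=2.85,interpolation=cv2.INTER_CUBIC))
b=cv2.imread("pics/scene0.png")[210:400,150:420]; cv2.imwrite("pics/scenec.png",cv2.resize(b,None,fx=2.9,fy=2.9,interpolation=cv2.INTER_CUBIC))
E
```

```text
(no output)
```

View pics/topc.png

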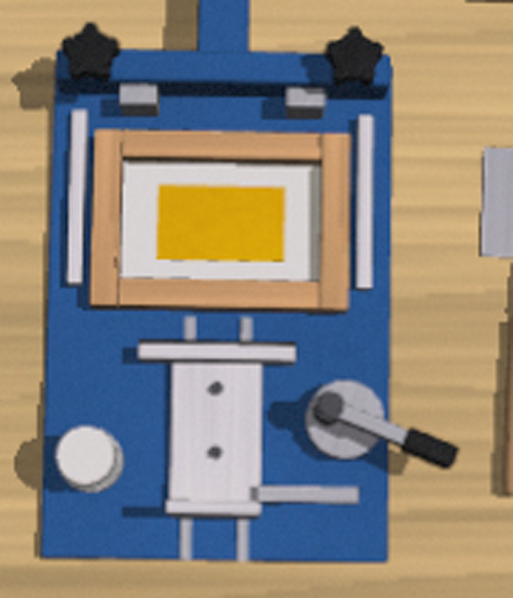

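View pics/scenec.png

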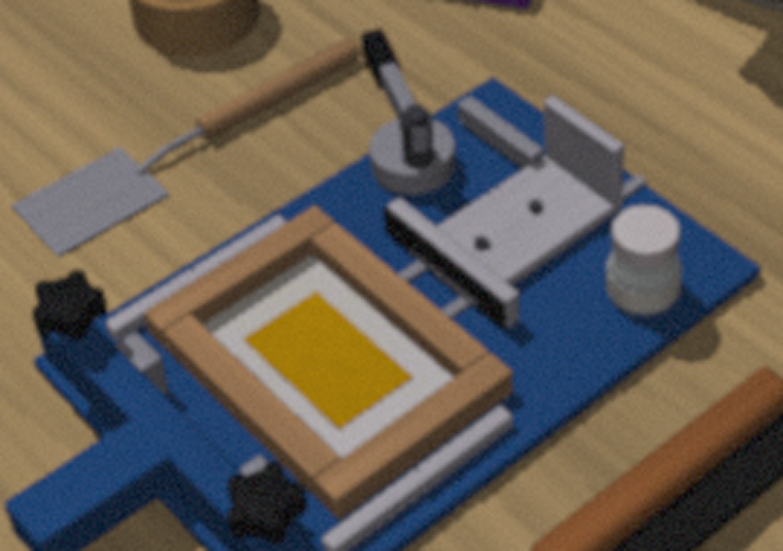

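The crops confirm that the wooden screen with the yellow print is the one on the press. They also show the lever pointing right and slightly back, with the grip at top crop (433,447). Now the measurements.

```bash
cat > h.py <<'E'
import numpy as np, cv2
from rig import env
C={n:env.get_image(n) for n in("scene","top")}
def ray(n,p):
    d=C[n]; R=cv2.Rodrigues(d["rvec"])[0]; u=cv2.undistortPoints(np.array([[p]],float),d["mtx"],d["distortion"])[0,0]
    return -R.T@d["tvec"].ravel(), R.T@np.array([*u,1])
def atz(n,p,z):
    c,r=ray(n,p); return c+r*(z-c[2])/r[2]
def tri(pt,ps):
    A=np.zeros((3,3));b=np.zeros(3)
    for n,p in(("top",pt),("scene",ps)):
        c,r=ray(n,p); r=r/np.linalg.norm(r); M=np.eye(3)-np.outer(r,r); A+=M;b+=M@c
    return np.linalg.solve(A,b)
def proj(n,P):
    d=C[n]; return cv2.projectPoints(np.array(P,float).reshape(-1,3),d["rvec"],d["tvec"],d["mtx"],d["distortion"])[0][:,0]
E
python3 - <<'E'
from h import *
T=lambda u,v:(220+u/2.85,60+v/2.85)
S=lambda u,v:(150+u/2.9,210+v/2.9)
np.set_printoptions(precision=4,suppress=True)
for k,a,b in [("NR",(387,560),(495,80)),("NL",(40,557),(757,270)),("pivtop",(328,405),(420,115)),("grip",(433,447),(376,47)),("plateR",(260,513),(553,98)),("plateL",(167,511),(622,150))]:
    print(k,tri(T(*a),S(*b)))
nr=(atz("top",T(387,560),.012)+atz("scene",S(495,80),.012))/2; nl=(atz("top",T(40,557),.012)+atz("scene",S(757,270),.012))/2
print(nr,nl,np.linalg.norm(nr-nl)); y=(nl-nr)/np.linalg.norm(nl-nr); x=np.array([y[1],-y[0],0]);yaw=np.degrees(np.arctan2(x[1],x[0]));
o=(nr+nl)/2+.115*x; print("yaw",yaw,"o",o)
# check with top end corners
for q in((60,85),(388,90)):
    p=atz("top",T(*q),.012); print("far?", (p-o)@x,(p-o)@y)
for k,p,n,z in[("grip top",T(433,447),"top",.075),("grip s",S(376,47),"scene",.07),("piv",T(328,405),"top",.08),("plate",T(214,510),"top",.077),("jar top",T(88,455),"top",.072),("scr near L",T(90,305),"top",.034),("scr near R",T(348,310),"top",.034),("scr far L",T(95,129),"top",.034),("scr far R",T(350,133),"top",.034)]:
    P=atz(n,p,z); print(k,P,(P-o)@x,(P-o)@y)
E
```

```text
NR [ 0.4365 -0.0528  0.0083]
NL [0.442  0.2146 0.0083]
pivtop [ 0.5498 -0.0046  0.0769]
grip [ 0.52   -0.0838  0.0721]
plateR [0.4707 0.0456 0.0743]
plateL [0.4728 0.114  0.0723]
[ 0.4379 -0.051   0.012 ] [0.4434 0.2154 0.012 ] 0.26648911539501036
yaw -1.1806252666683368 o [0.5556 0.0799 0.012 ]
far? 0.25848843917914 0.12809802047762775
far? 0.2591849240508507 -0.13345230838737726
grip top [ 0.5197 -0.0834  0.075 ] -0.03256499544953694 -0.16400657480791067
grip s [ 0.5185 -0.0858  0.07  ] -0.03371026804498039 -0.1663852733609335
piv [ 0.5505 -0.0055  0.08  ] -0.0033257223911667285 -0.08543105781816598
plate [0.4735 0.0788 0.077 ] -0.0821200951987306 -0.002736875598157124
jar top [0.5149 0.1722 0.072 ] -0.042625653421688135 0.09143556712242076
scr near L [0.6342 0.1748 0.034 ] 0.07661114605436176 0.09659167451864141
scr near R [ 0.6297 -0.0237  0.034 ] 0.07617732921474055 -0.10205883922413396
scr far L [0.7737 0.1722 0.034 ] 0.21609657498324472 0.09677516556894823
scr far R [ 0.77   -0.0267  0.034 ] 0.21650731411314522 -0.10213694408813914
```

```bash
python3 - <<'E'
from h import *
yaw=-1.2; P=np.array([.551,-.0055])
for th in [110,100,90,80,70,60,50,40,30,20,10,0,-5]:
    a=np.radians(yaw-th); d=np.array([np.cos(a),np.sin(a)]); n=np.array([np.sin(a),-np.cos(a)])
    h=.011*abs(n[0])+.0145*abs(n[1]); F=P+.08*d+(.009+h)*n
    print(th,F.round(4),((F-[.2435,-.4929])*100).round(1))
E
python3 -m inch '[[[-1,3,5,0,0,0,-7],[-1,6,11,0,0,0,-14],[-1,9,16,0,0,0,-21],[-1,12,21,0,0,0,-27.5],[-1,15,27,0,0,0,-27.5],[-1,18,32,0,0,0,-27.5],[-1,21,37,0,0,0,-27.5],[-1,23.6,42.8,0,0,0,-27.5],[-1,23.6,42.8,0,0,0,-27.5],[-1,23.6,42.8,-5,0,0,-27.5],[-1,23.6,42.8,-8,0,0,-27.5],[-1,23.6,42.8,-8,0,0,-27.5],[-1,23.6,42.8,-8,0,0,-27.5]]]'
python3 - <<'E'
from rig import env
import cv2
d=env.get_image("wrist"); cv2.imwrite("pics/w1.png",d["frame"][:,:,::-1])
d=env.get_image("scene"); cv2.imwrite("pics/s1.png",d["frame"][:,:,::-1])
E
```

```text
110 [ 0.4992 -0.0712] [25.6 42.2]
100 [ 0.5133 -0.0796] [27.  41.3]
90 [ 0.529  -0.0851] [28.6 40.8]
80 [ 0.5414 -0.0879] [29.8 40.5]
70 [ 0.554 -0.089] [31.  40.4]
60 [ 0.5671 -0.0879] [32.4 40.5]
50 [ 0.5804 -0.0846] [33.7 40.8]
40 [ 0.5933 -0.0786] [35.  41.4]
30 [ 0.6054 -0.0701] [36.2 42.3]
20 [ 0.616  -0.0591] [37.3 43.4]
10 [ 0.6246 -0.0459] [38.1 44.7]
0 [ 0.6305 -0.0309] [38.7 46.2]
-5 [ 0.6324 -0.0243] [38.9 46.9]
time_s: 1.98
position: [0.4801, -0.0659, 0.1526]
tool_rot: [[-0.022, 0.002, 1.0], [-1.0, -0.001, -0.022], [0.001, -1.0, 0.002]]
ft_force: [-0.1, -0.8, 1.2]
grip_width: -0.0002
```

View pics/w1.png

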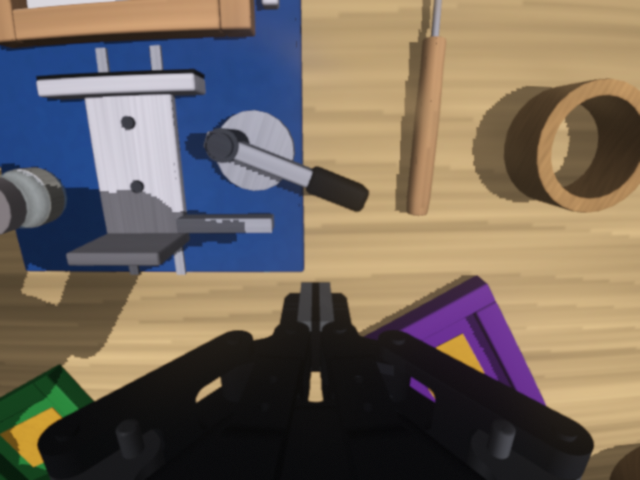

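View pics/s1.png

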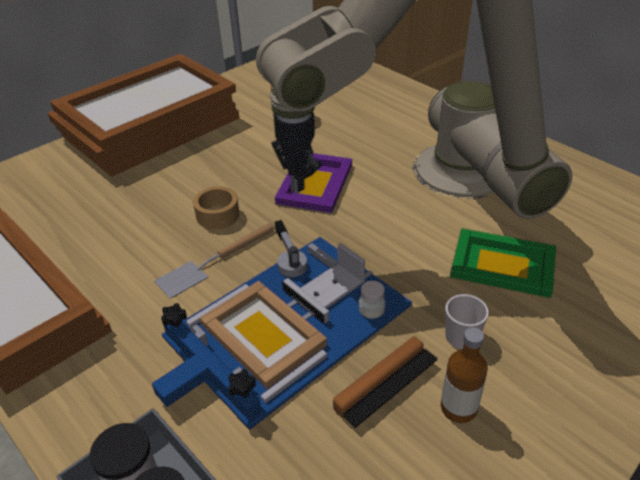

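The wrist view shows the shut fingertips at (315,290). They are behind the grip at (338,188), with free space below. Next I go down and then sweep along the arc.

```bash
python3 -m inch '[[[-1,0,0,-4,0,0,0],[-1,0,0,-8,0,0,0],[-1,0,0,-10.5,0,0,0],[-1,0,0,-10.5,0,0,0],[-1,1,-0.3,-10.5,0,0,0],[-1,1.9,-0.6,-10.5,0,0,0],[-1,2.6,-1,-10.5,0,0,0],[-1,3.3,-1.4,-10.5,0,0,0],[-1,3.3,-1.4,-10.5,0,0,0]]]'
python3 - <<'E'
from rig import env
import cv2
d=env.get_image("wrist"); cv2.imwrite("pics/w2.png",d["frame"][:,:,::-1])
E
```

```text
time_s: 3.2
position: [0.5131, -0.0793, 0.0465]
tool_rot: [[-0.021, 0.0, 1.0], [-1.0, -0.0, -0.021], [0.0, -1.0, 0.0]]
ft_force: [-0.2, 0.4, -1.1]
grip_width: 0.0002
```

View pics/w2.png

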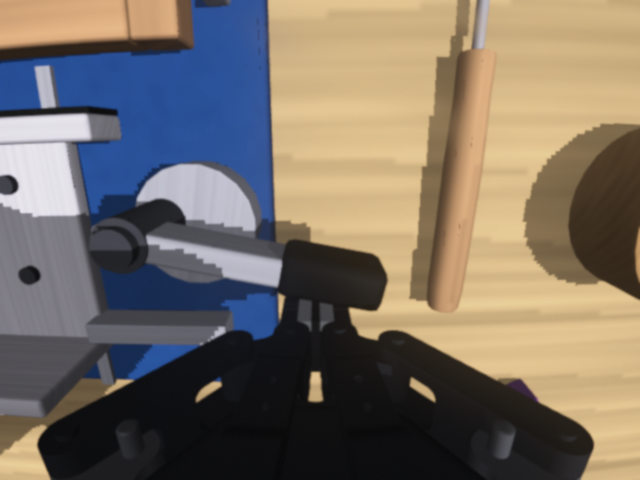

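The fingertip is just at the back of the grip, wrist (325,300). I'll sweep on.

```bash
python3 -m inch '[[[-1,0.8,-0.3,0,0,0,0],[-1,1.6,-0.6,0,0,0,0],[-1,2.2,-0.8,0,0,0,0],[-1,2.8,-0.9,0,0,0,0],[-1,3.5,-1,0,0,0,0],[-1,4.1,-1,0,0,0,0],[-1,4.1,-1,0,0,0,0]]]'
python3 - <<'E'
from rig import env
import cv2
d=env.get_image("wrist"); cv2.imwrite("pics/w3.png",d["frame"][:,:,::-1])
E
```

```text
time_s: 4.12
position: [0.5534, -0.089, 0.0461]
tool_rot: [[-0.021, -0.001, 1.0], [-1.0, 0.0, -0.021], [-0.0, -1.0, -0.001]]
ft_force: [-2.7, 1.0, -0.5]
grip_width: 0.0002
```

View pics/w3.png

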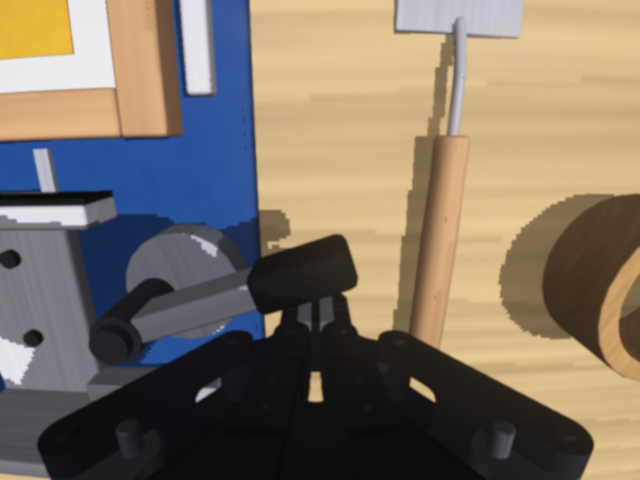

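The lever is turning and now points right and slightly forward, with the grip at wrist (303,275). I'll continue the arc.

```bash
python3 -m inch '[[[-1,0.7,0,0,0,0,0],[-1,1.3,0.1,0,0,0,0],[-1,2,0.2,0,0,0,0],[-1,2.6,0.4,0,0,0,0],[-1,3.3,0.7,0,0,0,0],[-1,3.9,1.1,0,0,0,0],[-1,4.5,1.5,0,0,0,0],[-1,5.1,2,0,0,0,0],[-1,5.1,2,0,0,0,0]]]'
python3 - <<'E'
from rig import env
import cv2
d=env.get_image("wrist"); cv2.imwrite("pics/w4.png",d["frame"][:,:,::-1])
E
```

```text
time_s: 5.3
position: [0.6048, -0.0693, 0.0463]
tool_rot: [[-0.021, 0.0, 1.0], [-1.0, -0.001, -0.021], [0.001, -1.0, 0.0]]
ft_force: [-2.4, -0.7, 0.6]
grip_width: 0.0
```

View pics/w4.png

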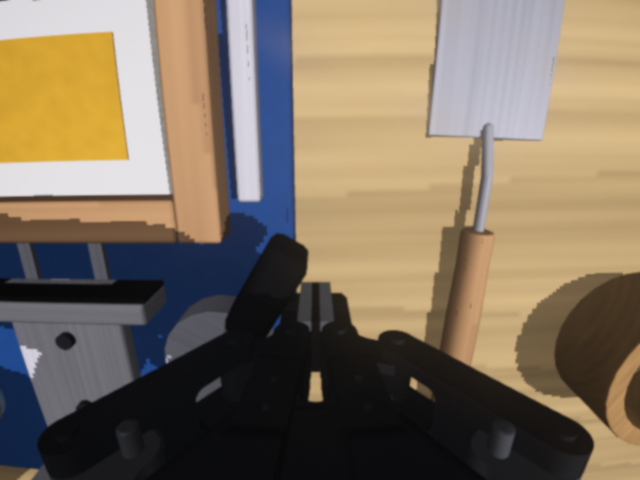

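```bash
python3 -m inch '[[[-1,0.6,0.5,0,0,0,0],[-1,1.1,1,0,0,0,0],[-1,1.5,1.6,0,0,0,0],[-1,1.9,2.3,0,0,0,0],[-1,2.2,3,0,0,0,0],[-1,2.4,3.8,0,0,0,0],[-1,2.4,3.8,0,0,0,0],[-1,2.4,3.8,0,0,0,0]]]'
python3 - <<'E'
from rig import env
import cv2
d=env.get_image("wrist"); cv2.imwrite("pics/w5.png",d["frame"][:,:,::-1])
d=env.get_image("scene"); cv2.imwrite("pics/s5.png",d["frame"][:,:,::-1])
E
```

```text
time_s: 6.35
position: [0.6291, -0.0313, 0.0466]
tool_rot: [[-0.021, 0.002, 1.0], [-1.0, 0.0, -0.021], [-0.0, -1.0, 0.002]]
ft_force: [0.6, -0.4, 0.0]
grip_width: 0.0002
```

View pics/w5.png

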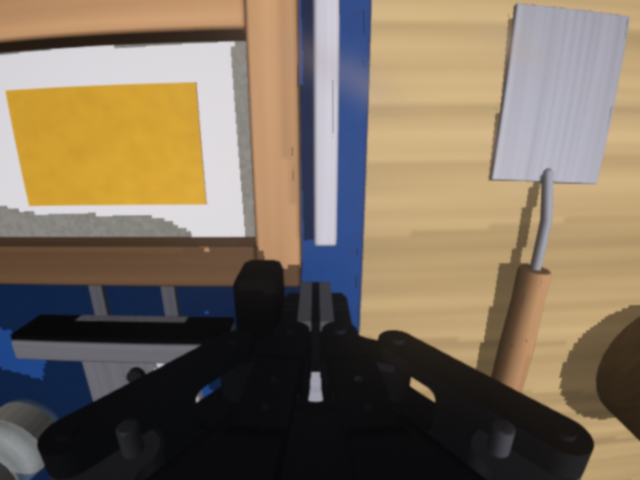

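View pics/s5.png

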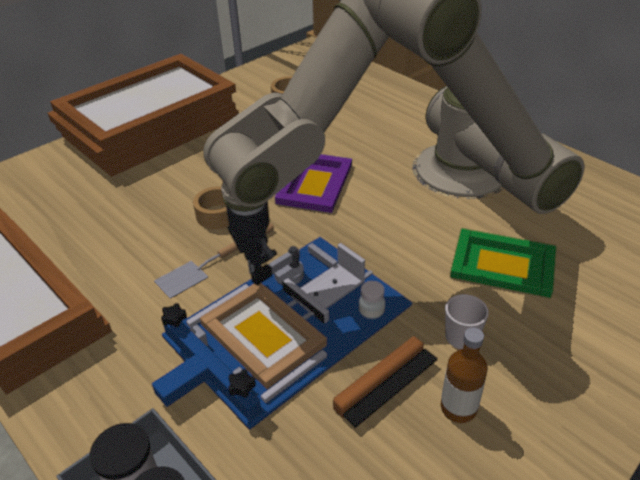

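The lever points nearly straight forward, with the grip at wrist (260,290). I'll back off, rise and measure it.

```bash
python3 -m inch '[[[-1,0,-1,0,0,0,0],[-1,0,-1.5,3,0,0,0],[-1,-4,-1.5,8,0,0,0],[-1,-10,-1.5,10,0,0,0],[-1,-16,1,10,0,0,0],[-1,-20,6,10,0,0,0],[-1,-20,11,10,0,0,0],[-1,-20,11,10,0,0,0]]]'
python3 - <<'E'
from h import *
w=env.get_image("wrist"); cv2.imwrite("pics/w6.png",w["frame"][:,:,::-1])
cv2.imwrite("pics/t6.png",cv2.resize(C["top"]["frame"][60:270,220:400,::-1],None,fx=2.85,fy=2.85,interpolation=cv2.INTER_CUBIC))
np.savez("w6.npz",**{k:w[k] for k in("mtx","distortion","rvec","tvec")})
E
```

```text
time_s: 7.45
position: [0.428, 0.081, 0.1468]
tool_rot: [[-0.017, 0.001, 1.0], [-1.0, 0.0, -0.017], [-0.0, -1.0, 0.001]]
ft_force: [-0.2, -1.0, -0.1]
grip_width: 0.0002
```

View pics/w6.png

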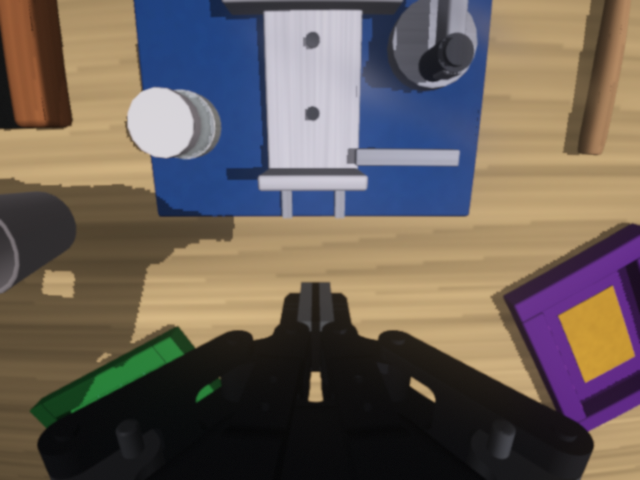

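View pics/t6.png

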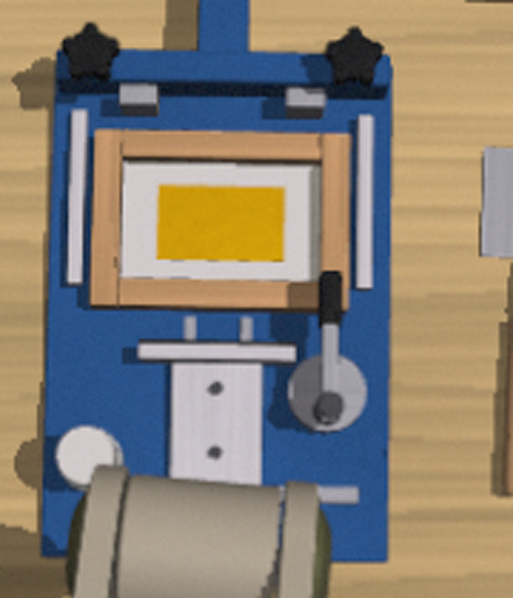

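At top crop the lever runs from the pivot (328,405) to the grip (330,297), so it points straight forward. The jaw is still at v=352, so the slide has not moved. Next I go down behind the push plate and push along it.

```bash
python3 - <<'E'
from h import *
T=lambda u,v:(220+u/2.85,60+v/2.85)
a=atz("top",T(330,297),.075)-atz("top",T(328,405),.08); print(a,"cam",-1.2-np.degrees(np.arctan2(a[1],a[0])))
E
python3 -m inch '[[[-1,0,0,-4,0,0,0],[-1,0,0,-8,0,0,0],[-1,0,0,-10,0,0,0],[-1,0,0,-10,0,0,0],[-1,1.5,0,-10,0,0,0],[-1,3,0,-10,0,0,0],[-1,3.5,0,-10,0,0,0],[-1,4,0,-10,0,0,0],[-1,4,0,-10,0,0,0]]]'
python3 - <<'E'
from rig import env
import cv2
d=env.get_image("wrist"); cv2.imwrite("pics/w7.png",d["frame"][:,:,::-1])
E
```

```text
[ 0.08166856 -0.00236943 -0.005     ] cam 0.46184463327366765
time_s: 8.82
position: [0.4689, 0.0788, 0.0466]
tool_rot: [[-0.021, 0.001, 1.0], [-1.0, 0.0, -0.021], [-0.0, -1.0, 0.001]]
ft_force: [0.4, 0.2, -0.7]
grip_width: 0.0004
```

View pics/w7.png

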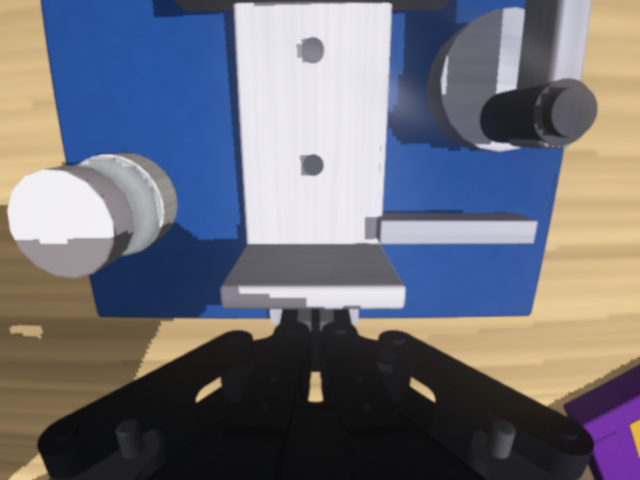

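The cam is at about 0.5° and the finger is centred on the push plate, wrist (315,300). Pushing now.

```bash
python3 -m inch '[[[-1,0.5,0,0,0,0,0],[-1,1,0,0,0,0,0],[-1,1.5,0,0,0,0,0],[-1,2,0,0,0,0,0],[-1,2.5,0,0,0,0,0],[-1,3,0,0,0,0,0],[-1,3.3,0,0,0,0,0],[-1,3.6,-0.1,0,0,0,0],[-1,3.9,-0.1,0,0,0,0],[-1,3.9,-0.1,0,0,0,0]]]'
python3 - <<'E'
from rig import env
import cv2
d=env.get_image("wrist"); cv2.imwrite("pics/w8.png",d["frame"][:,:,::-1])
E
```

```text
time_s: 10.12
position: [0.5008, 0.0787, 0.046]
tool_rot: [[-0.02, -0.016, 1.0], [-1.0, 0.001, -0.02], [-0.0, -1.0, -0.016]]
ft_force: [-30.9, -0.1, 23.4]
grip_width: -0.0001
```

View pics/w8.png

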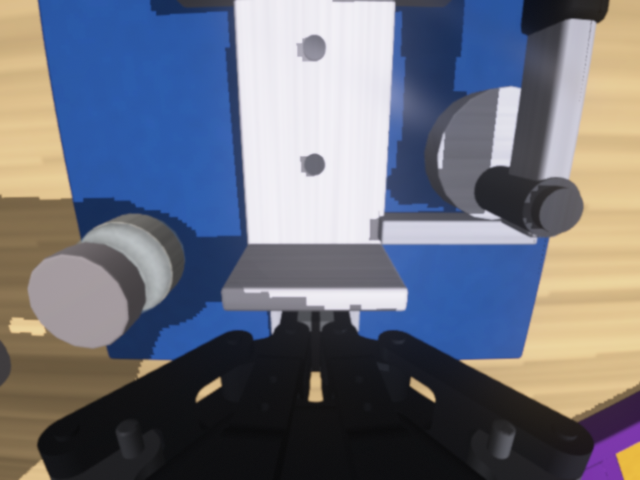

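```bash
python3 - <<'E'
from h import *
cv2.imwrite("pics/s8.png",cv2.resize(C["scene"]["frame"][200:400,150:420,::-1],None,fx=2.9,fy=2.9,interpolation=cv2.INTER_CUBIC))
cv2.imwrite("pics/t8.png",cv2.resize(C["top"]["frame"][60:270,220:400,::-1],None,fx=2.85,fy=2.85,interpolation=cv2.INTER_CUBIC))
E
```

```text
(no output)
```

View pics/s8.png

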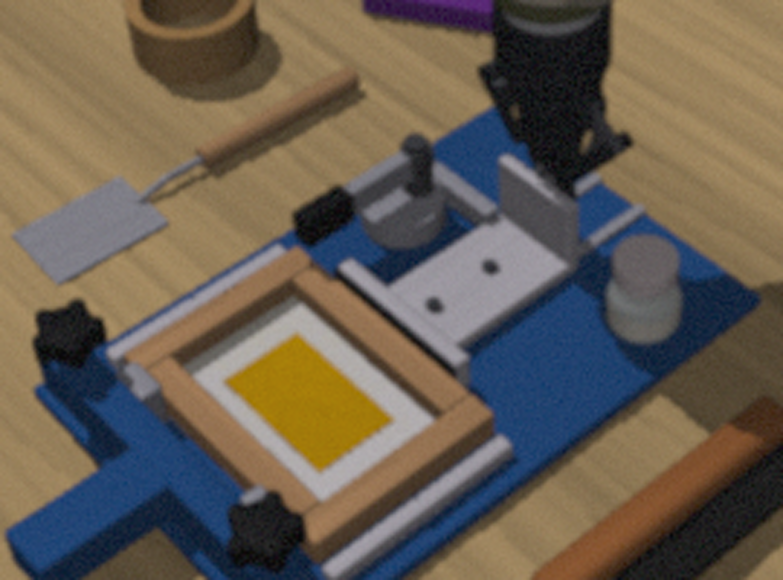

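View pics/t8.png

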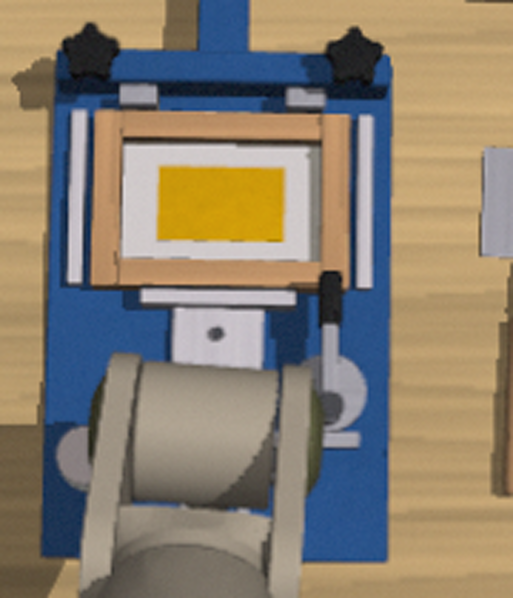

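The screen has moved forward, far edge from v=129 to 111, and the jaw from v=352 to 297. I'll quantify both.

```bash
python3 - <<'E'
from h import *
T=lambda u,v:(220+u/2.85,60+v/2.85)
o=np.array([.5556,.0799,0]);a=np.radians(-1.2);x=np.array([np.cos(a),np.sin(a),0])
f=lambda p,z:round((atz("top",T(*p),z)-o)@x,4)
print("screen far L/R",f((95,110),.034),f((350,113),.034),"near",f((90,283),.034),f((348,289),.034))
print("screen before",f((95,129),.034),f((350,133),.034),f((90,305),.034),f((348,310),.034))
print("jaw",f((217,352),.045),f((217,297),.045),"lug",f((320,493),.03),f((338,439),.03))
print("stops top near edge", f((138,110),.046),f((305,115),.046))
E
```

```text
screen far L/R 0.2314 0.2327 near 0.0938 0.0927
screen before 0.2161 0.2166 0.0766 0.0762
jaw 0.04 0.0824 lug -0.0651 -0.0234
stops top near edge 0.2282 0.2266
```

```bash
python3 - <<'E'
from h import *
a=cv2.imread("pics/top0.png"); b=C["top"]["frame"][:,:,::-1]
r=lambda i:cv2.resize(i[85:235,240:350],None,fx=3.6,fy=4,interpolation=cv2.INTER_CUBIC)
cv2.imwrite("pics/cmp.png",np.hstack([r(a),r(b)]))
s=C["scene"]["frame"][:,:,::-1]
cv2.imwrite("pics/s9.png",cv2.resize(s[240:400,160:330],None,fx=4.5,fy=3.7,interpolation=cv2.INTER_CUBIC))
E
```

```text
(no output)
```

View pics/cmp.png

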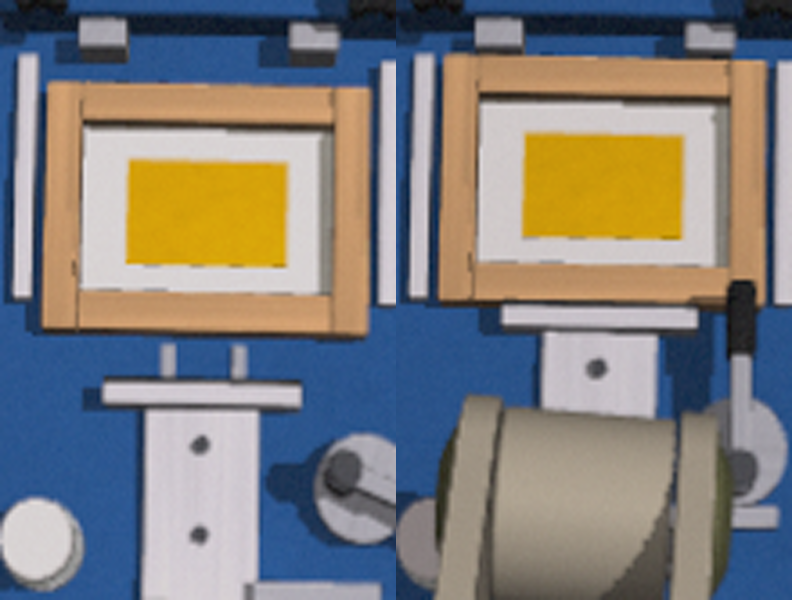

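View pics/s9.png

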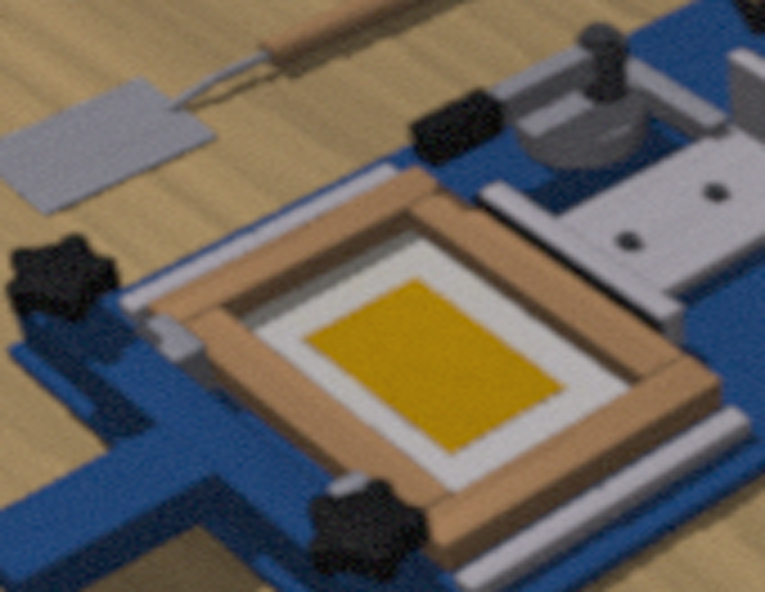

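The jaw rests on the screen, the lug is close to the disc, and the slide resists with 31 N, so it is at or near home. I'll release, push again a little higher without the vertical load, and compare where it stops.

```bash
python3 -m inch '[[[-1,-0.5,0,0,0,0,0],[-1,-1.5,0,0,0,0,0],[-1,-1.5,0,0.6,0,0,0],[-1,-1.5,0,0.6,0,0,0]]]'
python3 -m inch '[[[-1,0.4,0,0,0,0,0],[-1,0.8,0,0,0,0,0],[-1,0.8,0,0,0,0,0]]]'
python3 -m inch '[[[-1,0.2,0,0,0,0,0],[-1,0.2,0,0,0,0,0]]]'
python3 -m inch '[[[-1,0.2,0,0,0,0,0],[-1,0.4,0,0,0,0,0],[-1,0.4,0,0,0,0,0]]]'
```

```text
time_s: 10.98
position: [0.4935, 0.0778, 0.053]
tool_rot: [[-0.021, 0.002, 1.0], [-1.0, -0.0, -0.021], [0.0, -1.0, 0.002]]
ft_force: [0.9, -0.0, -1.0]
grip_width: 0.0003
time_s: 11.35
position: [0.5009, 0.0779, 0.0522]
tool_rot: [[-0.021, 0.0, 1.0], [-1.0, 0.0, -0.021], [-0.0, -1.0, 0.0]]
ft_force: [-0.2, -0.6, 0.1]
grip_width: 0.0003
time_s: 11.6
position: [0.5009, 0.0779, 0.0521]
tool_rot: [[-0.021, -0.004, 1.0], [-1.0, -0.0, -0.021], [0.0, -1.0, -0.004]]
ft_force: [-8.3, -0.9, 5.6]
grip_width: -0.0004
time_s: 11.98
position: [0.5009, 0.078, 0.052]
tool_rot: [[-0.02, -0.013, 1.0], [-1.0, -0.0, -0.02], [0.001, -1.0, -0.013]]
ft_force: [-24.7, -3.8, 17.7]
grip_width: -0.0001
```

It stops hard at the same place, x=0.5009. I'll retreat and check from directly above with the wrist camera.

```bash
python3 -m inch '[[[-1,-0.6,0,0,0,0,0],[-1,-3,0,0,0,0,0],[-1,-3,0,5,0,0,0],[-1,-3,0,11,0,0,0],[-1,-1,0,17,0,0,0],[-1,5,0,20,0,0,0],[-1,10,0,20,0,0,0],[-1,10,0,20,0,0,0],[-1,10,0,20,0,0,0]]]'
python3 - <<'E'
from h import *
w=env.get_image("wrist"); cv2.imwrite("pics/w10.png",w["frame"][:,:,::-1])
np.savez("w10.npz",**{k:w[k] for k in("mtx","distortion","rvec","tvec")})
E
```

```text
time_s: 13.1
position: [0.6062, 0.078, 0.2518]
tool_rot: [[-0.021, -0.001, 1.0], [-1.0, 0.0, -0.021], [-0.0, -1.0, -0.001]]
ft_force: [-0.6, -0.0, 0.3]
grip_width: 0.0004
```

View pics/w10.png

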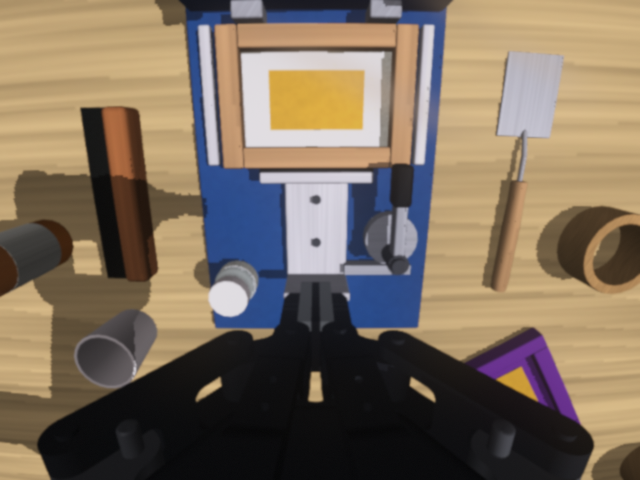

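```bash
python3 -m inch '[[[-1,3,0,-2,0,0,0],[-1,6,0,-5,0,0,0],[-1,8,0,-8,0,0,0],[-1,8,0,-8,0,0,0],[-1,8,0,-8,0,0,0]]]'
python3 - <<'E'
from h import *
w=env.get_image("wrist"); cv2.imwrite("pics/w11.png",w["frame"][:,:,::-1])
a=cv2.imread("pics/w10.png")[0:190,180:460]; cv2.imwrite("pics/w10c.png",cv2.resize(a,None,fx=2.85,fy=2.85,interpolation=cv2.INTER_CUBIC))
np.savez("w11.npz",**{k:w[k] for k in("mtx","distortion","rvec","tvec")})
E
```

```text
time_s: 13.88
position: [0.6862, 0.078, 0.1742]
tool_rot: [[-0.021, 0.002, 1.0], [-1.0, -0.0, -0.021], [0.0, -1.0, 0.002]]
ft_force: [-0.4, 0.4, 1.1]
grip_width: 0.0002
```

View pics/w11.png

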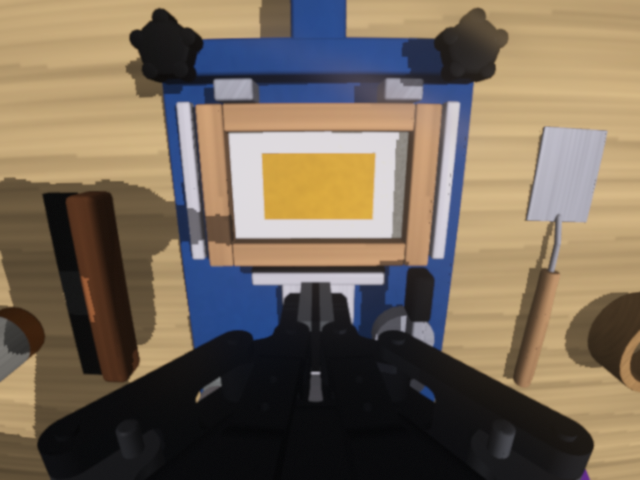

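View pics/w10c.png

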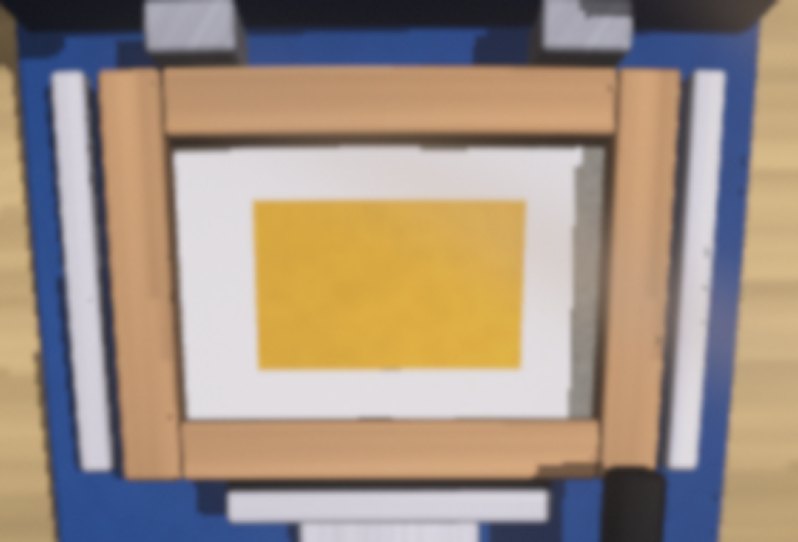

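```bash
python3 - <<'E'
import cv2
a=cv2.imread("pics/w11.png")
cv2.imwrite("pics/w11c.png",cv2.resize(a[70:130,180:300],None,fx=6.6,fy=6.6,interpolation=cv2.INTER_CUBIC))
cv2.imwrite("pics/w11d.png",cv2.resize(a[70:130,350:470],None,fx=6.6,fy=6.6,interpolation=cv2.INTER_CUBIC))
cv2.imwrite("pics/w11e.png",cv2.resize(a[225:350,190:450],None,fx=3,fy=4,interpolation=cv2.INTER_CUBIC))
E
```

```text
(no output)
```

View pics/w11c.png

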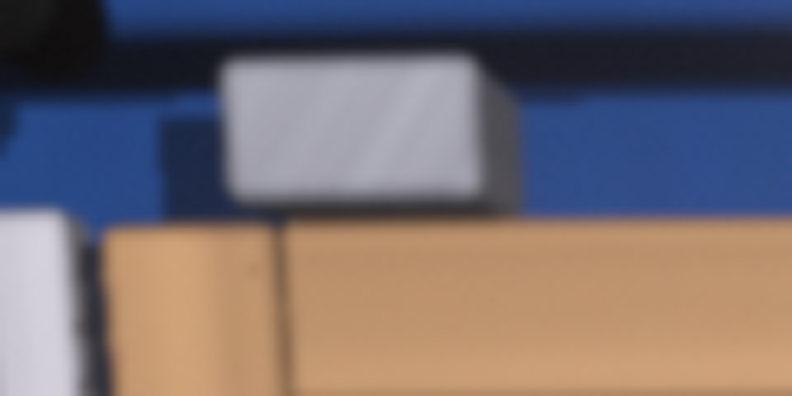

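View pics/w11d.png

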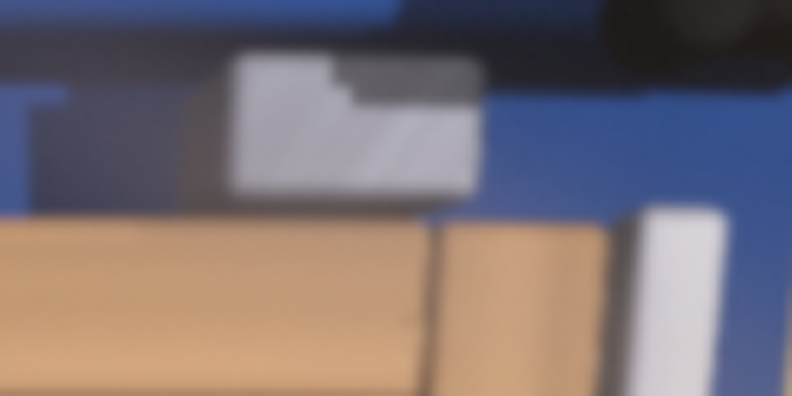

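View pics/w11e.png

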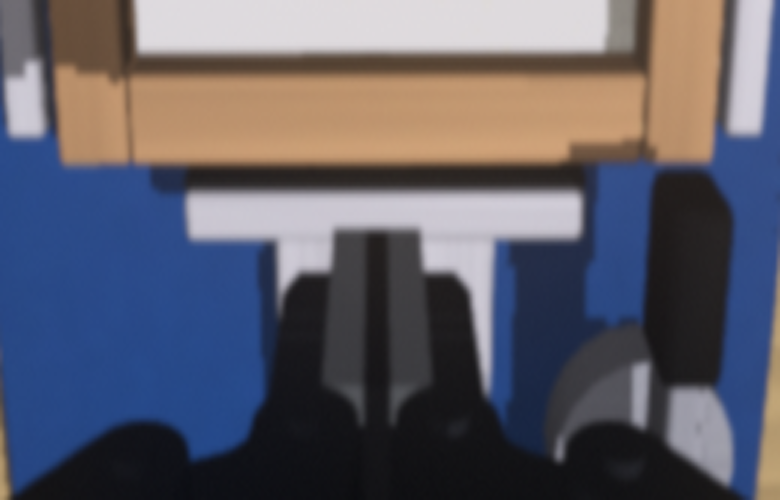

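```bash
cat > w.py <<'E'
import numpy as np,cv2
from rig import env
def atzw(f,p,z):
    d=np.load(f); R=cv2.Rodrigues(d["rvec"])[0]; u=cv2.undistortPoints(np.array([[p]],float),d["mtx"],d["distortion"])[0,0]
    c=-R.T@d["tvec"].ravel(); r=R.T@np.array([*u,1]); return c+r*(z-c[2])/r[2]
E
python3 - <<'E'
from w import *
np.set_printoptions(precision=4,suppress=True)
a=np.radians(-1.2);x=np.array([np.cos(a),np.sin(a),0]);o=np.array([.5556,.0799,0])
g=lambda f,p,z:round(float((atzw(f,p,z)-o)@x),4)
F="w11.npz"
print("stops",g(F,(235,100),.046),g(F,(404,99.2),.046))
print("far edge",g(F,(240,103.3),.034),g(F,(404,103),.034))
print("near edge",g(F,(215,225+164/4),.034),g(F,(425,225+162/4),.034))
print("jaw front top",[g(F,(320,225+170/4),z) for z in(.034,.04,.05)], "jaw Al",[g(F,(320,225+188/4),z) for z in(.034,.04,.05)])
d=np.load(F);R=cv2.Rodrigues(d["rvec"])[0];print(-R.T@d["tvec"])
# w10: plate edge, lug, disc
F="w10.npz"
print("stops10",g(F,(247,50/2.85),.046),"far10",g(F,(180+200/2.85,67/2.85),.034), "near10",g(F,(180+200/2.85,478/2.85),.034))
print("lug front",g(F,(375,264),.03),"disc back",g(F,(390,262),.035),"rear plate edge",g(F,(250,327),.012),g(F,(400,327),.012))
E
```

```text
stops 0.2319 0.2326
far edge 0.2306 0.231
near edge 0.0918 0.0923
jaw front top [0.0905, 0.093, 0.097] jaw Al [0.0861, 0.0886, 0.0928]
[0.7601 0.0773 0.3164]
stops10 0.2317 far10 0.23 near10 0.0917
lug front -0.0195 disc back -0.0151 rear plate edge -0.1154 -0.1155
```

In the same picture the screen's far edge is within about 1.5 mm of the stop faces and square to them. The lug still clears the disc by about 4 mm, so what stops the slide is its home end stop. One last unobstructed look after retreating.

```bash
python3 -m inch '[[[-1,-4,0,6,0,0,0],[-1,-10,-2,10,0,0,0],[-1,-16,-5,12,0,0,0],[-1,-21,-9,14,0,0,0],[-1,-26,-14,14,0,0,0],[-1,-30,-19,14,0,0,0],[-1,-33,-24,14,0,0,0],[-1,-36,-29,14,0,0,0],[-1,-38,-34,14,0,0,0],[-1,-38,-34,14,0,0,0],[-1,-38,-34,14,0,0,0]]]'
python3 - <<'E'
from h import *
b=C["top"]["frame"][:,:,::-1]; a=cv2.imread("pics/top0.png")
cv2.imwrite("pics/t12.png",np.hstack([a[60:300,95:495],b[60:300,95:495]]))
cv2.imwrite("pics/t12c.png",cv2.resize(b[60:270,220:400],None,fx=2.85,fy=2.85,interpolation=cv2.INTER_CUBIC))
E
```

```text
time_s: 15.4
position: [0.3058, -0.2628, 0.3129]
tool_rot: [[-0.024, 0.001, 1.0], [-1.0, -0.001, -0.024], [0.001, -1.0, 0.001]]
ft_force: [0.3, -0.3, -0.6]
grip_width: -0.0002
```

View pics/t12.png

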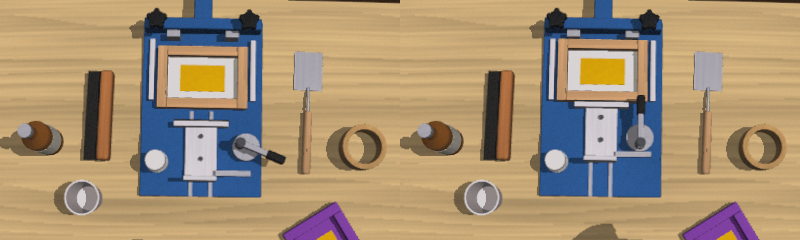

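View pics/t12c.png

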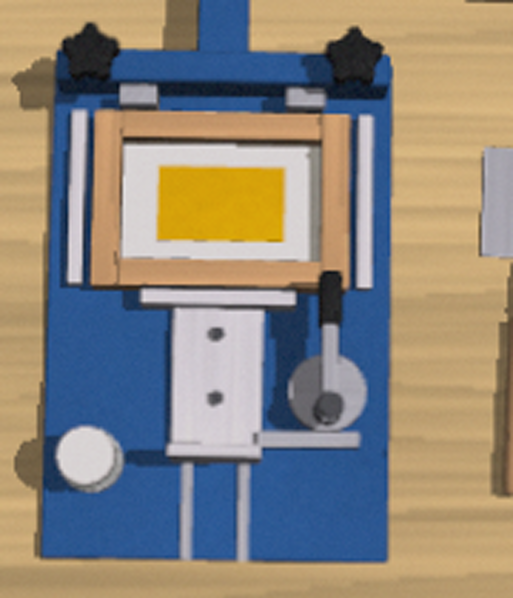

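The final top view shows the lever straight forward (grip at crop (330,297)), the screen up against the stops, and the jar, tape, bottle, squeegee, spatula and cup where they started. Handing in.

```bash
python3 -c "
from rig import env
print(env.close_job())"
```

```text
the job is handed in; nothing more can be done
None
```

The job is handed in at about 15 s of the 58 s allowed. No verdict was reported.

**What I did:** With the shut fingertips I swept the lever from about 110° round to its low point while the slide was still back. Then I pushed the slide forward by its upright plate until it stopped hard, and retreated clear of everything. Nothing was grasped or lifted.

**Last checks:**
- **Cam:** measured at about 0.5° from the low point before the slide was pushed. It looks the same in the final top picture.
- **Slide:** it stopped hard twice at the same place (TCP x = 0.501 m, with up to about 31 N on the wrist). It was not the cam that stopped it: the gap to the lug came out at about 4 mm from the wrist camera and about 1.5 mm from the top camera, and a slide short of home would show more.
- **Screen:** its far edge is within about 1.5 mm of the stop faces and square to them within about 0.003 rad.
- **Other things:** the jar, tape, bottle, squeegee, spatula and cup show no visible shift in the before and after pictures.

**What disagreed:**
- **Slide travel:** it came out at about 43 mm rather than 50 mm. I took this to mean the slide started about 7 mm forward of fully back.
- **Stop faces:** they measured 232 mm ahead of the origin against the stated 236 mm, which I put down to calibration error.

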